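# Seat the notched lap on the sharpening hone

## Robot

A 6-joint arm with a two-finger parallel gripper is mounted at the origin on the work surface. World frame = base frame: x ahead of the robot, y to its left, z up, the work surface at z = 0. Lengths are in m, angles in rad, forces in N, time in s.
With the tool pointing down it reaches from about 0.375 to 0.825 m from the base axis. Payload 5.5 kg.
Tool frame: the origin (TCP) lies where the fingers leave the gripper's body, on its centre line; the fingertips stand 73 mm ahead of it and the grasp point (between the pads) lies 54 mm ahead of it; z points along the fingers, y is the line along which they close (so a half turn about z gives the same grasp; the last joint's range is limited). The gripper opens to 85 mm and grips with 20 to 120 N. Pads are 22 mm wide; open, the fingers measure 114 mm over their backs; the gripper's body (76 mm by 85 mm) begins 54 mm behind the grasp point. The pads swing forward as they close: fully open they stand 13 mm farther back than shut.
Start: joints at [1.171, 0.314, -0.047, 1.21, 0, 1.571], TCP at [0.234, 0.553, 0.304] pointing down, gripper open.
Joint ranges: [-2.67, 2.67], [-0.69, 1.73], [-1.03, 1.25], [-2.08, 2.16], [-1.42, 1.45], [-3.14, 3.14]. Speed limits (rad/s): [2.39, 2.39, 3.01, 3.14, 3.14, 3.14].

## Interface

Orientations are given as [roll, pitch, yaw] about the fixed x, y, z axes, in that order (R = Rz(yaw) Ry(pitch) Rx(roll)).
In Python, from station import readout, camera, ticket gives the robot as it stands.
- The arm moves only by the tool step_arm, never from a script. Its argument "commands" is a list of rows, each a list of 3 entries, a list of its own where there are three numbers: the turn, a rotation vector about the tool's x, y, z in degrees, then the shift along the tool's x, y, z in m, then the closure in counts, from 0 (fully open) to 255 (shut). A call has exactly 8 rows; each row is the pose to reach, as a shift and turn from the pose commanded when the call began, along the tool's axes at that moment; what a row does not reach only later rows make up. A row lasts 1/10 s, in which the tool goes at most 50 mm and 8.59 degrees, less where a joint would pass 70% of its speed; a pose out of reach is approached as far as the arm can. A call with a gripper value outside its range is refused whole. The fingers move at their own pace and stop on an object; the grip force is fixed at half the most. Time passes only in rows, so rows that repeat a pose let the fingers close, or fill a call up. It gives the time, the measured TCP pose, the force, the opening and the grip force at its end, in the units of the state.
- readout.get_obs(): the state, without advancing time (a new reading comes with each control period).
- camera(name): name is "scene" or "top"; returns a dict with "img" (400x640x3 uint8, red, green, blue), "z_map" (400x640 float32, m along the optical axis (not along the pixel's ray), 0 where there is no reading), "camera_matrix" (3x3 intrinsics, pixels), "k1" (the pictures are not rectified: a ray, as slopes to the right and down, at radius r is drawn at 1 + k1 r^2 times it, then the intrinsics apply), "world_from_camera" (4x4, takes a point from camera to world coordinates). Camera axes: x right, y down, z forward; pixel columns grow to the right and rows downward; lengths in m; the calibration is good to about 2 mm. A picture is of the moment at which its call begins.
- ticket.close_job(): hands the job in; it is judged then, once.
The state is a dict: "time": time; "joint_pos": joint angles; "dq": joint speeds; "tau": joint torques, N m; "tcp_pos": TCP position; "orientation": TCP orientation; "wrist_force": force on the tool from outside, world axes, zero at the start; "torque": the same for the moment, N m; "gripper_width": finger opening in m; "grip_force": force on a finger pad.
Only numpy, scipy, OpenCV 4.12 (cv2) and the standard library are available. Lean on these libraries where they do the work, as an engineer would, in place of code of your own. Each camera call takes 0.05 s, during which the arm holds its last target. There are 200 camera calls.

## Task

The round sharpening lap on the little bench hone was put on its boss with the notch turned away from the drive pin, so it rides high instead of sitting on the platter. Turn it with a fingertip until the notch in its bore is over the brass pin, then press it down fully home on the platter. Do not pull the lap up off its boss, and leave the tin, the glass bowl, the bangle and the brush where they are.

Things in the scene. Friction and masses are not known exactly. Their poses are not given: they have to be found in the camera images.
- hone: bench hone, fixed: grey housing 210 x 310 mm, aluminium deck 70 mm above the bench; origin under its centre on the bench, x axis away from its control panel, y axis along its length. The platter's axis is at y = -50 mm, in a black drip tray 202 mm across (rim 79 mm above the bench). A steel post with a clamp block, top 140 mm above the bench, stands at x = +60, y = +125 mm and is not used
- platter: dark steel platter, 180 mm across, fixed (its gear motor holds it still, it does not turn); its flat top is 85 mm above the bench. Origin on its axis, 10 mm below that top; its x axis points to the drive pin. A dark steel boss 34 mm across stands up its middle, 22 mm tall above the platter's top
- pin (a point): top of the drive pin: an upright brass pin 9 mm thick with a round top, 7.5 mm tall above the platter, beside the boss, centred 22 mm from the platter's axis; its inner half shows in the gap between the boss and the lap
- platter_mark (a point): white index line on the platter's rim (7 mm wide, from 77 to 90 mm radius, seen outside the lap), in line with the pin; this point is its outer end on the platter's top. A white line on the boss's top points the same way
- notch (a point): the notch in the lap's bore: 12 mm wide, cut outward from the 44 mm bore to 30 mm radius, through the whole thickness; this point lies in its middle, 22 mm from the axis, on the level of the lap's top face. The notch is over the pin when this point is straight above the pin
- lap_mark (a point): red index line on the lap (4 mm wide), running outward from the notch to the rim; this point is its outer end on the rim, 76 mm from the axis, on the level of the lap's top face. The notch is over the pin when the red line meets the platter's white line, within about 4 degrees
- lap_center (a point): centre of the lap, level with its top face. The lap is a flat aluminium ring 152 mm across, 10 mm thick, about 0.45 kg, with a 44 mm bore round the boss and a grey abrasive band from 36 to 73 mm radius. It stays level. As found its top face is 103 mm above the bench and its underside 8 mm above the platter; seated, 95 mm and 0. The boss stands 4 mm above the top face as found, 12 mm when seated
- lap_turn (a joint): turn of the lap on the boss, rad, counted positive anticlockwise seen from above; the notch is over the pin at 0 and at 2 pi. It turns either way without a stop, with a drag of about 0.05 N m, so rubbing its top face with a fingertip pressed on lightly (some 4 to 10 N) carries it round
- lap_seat (a joint): how far the lap has gone down, m: 0 as found, 0.008 when fully home on the platter, negative if pulled up. Rubber grips on the boss hold the bore: the lap stays at the height it is left at and needs about 6 N of push to move down. Away from the notch the pin's top stops it (it gives a millimetre or two under a hard push); with the notch over the pin it goes all the way
- tin: open steel tin of patina chips, 73 mm across, 83 mm tall, loose, beside the hone; origin under its centre
- bowl: glass bowl, 116 mm across, 52 mm tall, loose, on the other side of the hone; origin under its centre
- bangle: thin brass bangle, 66 mm across, 4 mm thick, lying on the bench between the robot and the hone; origin under its centre
- brush: hand brush 170 mm long, lying on the bench between the robot and the hone; origin under its middle, handle towards its -x

How it is judged:
By the outcome, as a careful person would: the job done as asked, in the order asked, and still so for the second after the job is handed in, with the robot touching nothing.
It also fails if it takes over 51 s, if anything falls off the work surface, if the arm or the gripper's body presses on something with over 40 N, if the wrist force passes 120 N, or if a joint passes its speed limit or range.

## Working session

There is one attempt and no reset: what is moved stays moved. The work goes in short steps, Python scripts to look and compute and a tool call to move; the robot and the scene stay as the last step left them, time stands still between calls to the robot, and variables do not carry over. Pictures are saved under pics/ and viewed, at most 10 in all, crops included, and the job is handed in when it is done.

Besides the shell and the picture viewer there is one more tool, called after "Emit:" in YAML: its name, and indented under it one key for each argument. step_arm: Moves the arm, as the interface text tells. Its arguments: {"type":"object","properties":{"commands":{"type":"array","items":{"type":"array"}}},"required":["commands"]}

```bash
mkdir -p pics
cat > h.py <<'E'
import numpy as np, cv2
from station import readout, camera, ticket
def world(c,uv):
    K=c["camera_matrix"];out=[]
    for u,v in uv:
        z=float(np.median([d for d in c["z_map"][int(v)-1:int(v)+2,int(u)-1:int(u)+2].ravel() if d>0]))
        out.append(ray(c,u,v)*z)
    T=c["world_from_camera"];return np.array(out)@T[:3,:3].T+T[:3,3]
def ray(c,u,v):
    K=c["camera_matrix"];x=(u-K[0,2])/K[0,0];y=(v-K[1,2])/K[1,1];a,b=x,y
    for _ in range(20):
        s=1+c["k1"]*(a*a+b*b);a,b=x/s,y/s
    return np.array([a,b,1.])
def onplane(c,u,v,z):
    T=c["world_from_camera"];d=T[:3,:3]@ray(c,u,v);return T[:3,3]+d*(z-T[2,3])/d[2]
def proj(c,p):
    T=c["world_from_camera"];q=T[:3,:3].T@(np.array(p)-T[:3,3]);a,b=q[0]/q[2],q[1]/q[2]
    s=1+c["k1"]*(a*a+b*b);K=c["camera_matrix"];return K[0,0]*a*s+K[0,2],K[1,1]*b*s+K[1,2]
def save(c,n):cv2.imwrite("pics/"+n,c["img"][:,:,::-1])
E
python3 - <<'E'
from h import *
for n in("scene","top"):
    c=camera(n);save(c,n+"0.png");print(n,c["world_from_camera"].round(3).tolist(),c["camera_matrix"].tolist(),c["k1"])
o=readout.get_obs();print({k:np.round(v,3).tolist() for k,v in o.items()})
E
```

```text
scene [[-0.686, 0.548, -0.479, 1.083], [0.728, 0.526, -0.44, 0.6], [0.011, -0.65, -0.76, 0.951], [0.0, 0.0, 0.0, 1.0]] [[456.34191140721055, 0.0, 327.4545188536785], [0.0, 456.34191140721055, 203.38515144838294], [0.0, 0.0, 1.0]] -0.057421337701600024
top [[-0.022, -0.982, 0.186, 0.396], [-1.0, 0.025, 0.013, 0.063], [-0.017, -0.186, -0.982, 0.814], [0.0, 0.0, 0.0, 1.0]] [[364.0245430370688, 0.0, 315.2894928681305], [0.0, 364.0245430370688, 198.6450885385788], [0.0, 0.0, 1.0]] -0.08641641286414842
{'time': 0.1, 'joint_pos': [1.171, 0.314, -0.048, 1.21, -0.0, 1.571], 'dq': [0.0, -0.001, 0.001, 0.0, 0.001, 0.001], 'tau': [0.0, -54.077, 34.054, 0.011, -0.0, -0.0], 'tcp_pos': [0.233, 0.552, 0.303], 'orientation': [-3.14, 0.0, 2.742], 'wrist_force': [0.695, -0.721, -0.276], 'torque': [0.016, -0.009, -0.028], 'grip_force': 0.0, 'gripper_width': 0.085}
```

View pics/top0.png

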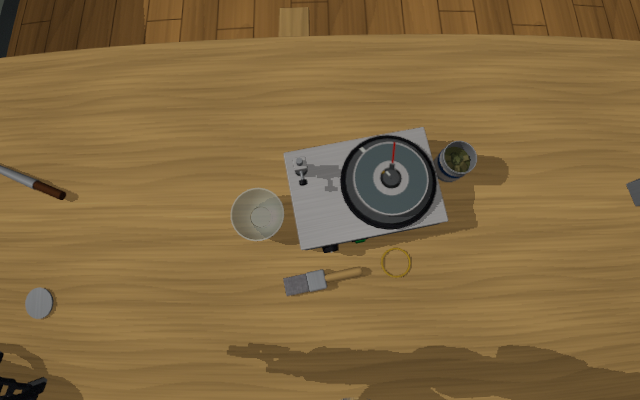

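View pics/scene0.png

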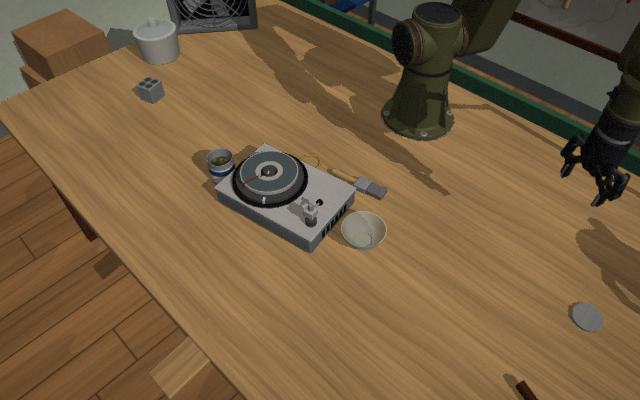

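The top view shows the lap centred near (390,179). Its red line ends near (393,142) and the white platter mark is near (362,151), so the lap needs roughly +45° anticlockwise.

```bash
cat > m.py <<'E'
from h import *
from scipy.optimize import least_squares
def measure(c,zl=.103,guess=None,verbose=1):
    img=c["img"].astype(int);r,g,b=img[...,0],img[...,1],img[...,2]
    red=(r>110)&(r-g>60)&(r-b>60)
    v,u=np.nonzero(red)
    P=np.array([onplane(c,a,d,zl)[:2] for a,d in zip(u,v)])
    return u,v,P
E
python3 - <<'E'
from m import *
for n in("top","scene"):
    c=camera(n);u,v,P=measure(c)
    T=c["world_from_camera"]
    # lap top surface by height map
    vv,uu=np.mgrid[0:400,0:640]
    W=np.array([ray(c,a,d) for a,d in zip(uu.ravel(),vv.ravel())])*c["z_map"].reshape(-1,1)
    W=W@T[:3,:3].T+T[:3,3]
    box=(abs(W[:,0]-.6)<.2)&(abs(W[:,1]+.1)<.25)
    np.save(n+"W.npy",W)
    h=np.histogram(W[box,2],bins=np.arange(.06,.15,.004));print(n,h[0].tolist())
    s=box&(abs(W[:,2]-.103)<.005);q=W[s][:,:2]
    ci=cv2.minEnclosingCircle(q.astype(np.float32));print("circ",ci,s.sum(),np.median(W[s,2]))
    cc=np.array(ci[0]);
    k=np.hypot(*(P-cc).T)<.09
    print("red",k.sum(),P[k].mean(0),P[k][np.argmax(np.hypot(*(P[k]-cc).T))]);m=P[k].mean(0)-cc;print(np.degrees(np.arctan2(m[1],m[0])))
    dd=np.linalg.svd(P[k]-P[k].mean(0))[2][0];print("line",np.degrees(np.arctan2(dd[1],dd[0])))
    p=proj(c,[*cc,.1]);f=5;w,hh=70,55
    x0,y0=int(p[0])-w,int(p[1])-hh
    cr=cv2.resize(c["img"][y0:y0+2*hh,x0:x0+2*w],None,fx=f,fy=f,interpolation=cv2.INTER_CUBIC);cv2.imwrite(f"pics/{n}c.png",cr[:,:,::-1]);print("crop",x0,y0,f)
E
```

```text
top [209, 918, 6664, 466, 615, 609, 1010, 14, 45, 97, 3212, 906, 32, 43, 47, 102, 5, 3, 5, 20, 16, 0]
circ ((0.579585075378418, -0.022916067391633987), 0.1348903328180313) 4187 0.1029331609219768
red 28 [ 0.62161791 -0.08840149] [ 0.63681915 -0.09168968]
-57.30499814154654
line 170.91152967657453
crop 291 119 5
scene [162, 865, 2690, 457, 334, 399, 437, 33, 63, 159, 1335, 480, 39, 35, 43, 52, 7, 5, 7, 10, 10, 0]
circ ((0.5835726261138916, -0.02001316472887993), 0.13941232860088348) 1930 0.10274074016190654
red 6 [ 0.62121988 -0.08887746] [ 0.63585251 -0.09136709]
-61.335119813244766
line -9.652521246699438
crop 211 130 5
```

View pics/topc.png

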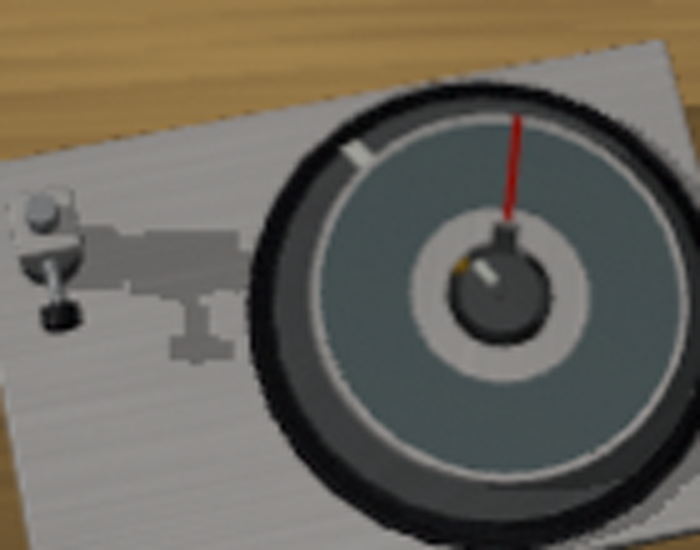

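View pics/scenec.png

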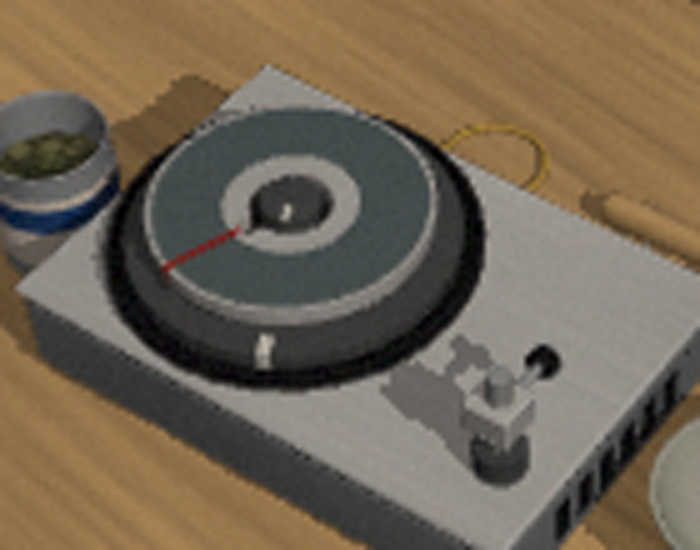

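Run:
```python
from m import *
for n in("top","scene"):
    W=np.load(n+"W.npy");s=(abs(W[:,2]-.103)<.005)&(np.hypot(W[:,0]-.56,W[:,1]+.085)<.1);q=W[s][:,:2]
    f=cv2.minEnclosingCircle(q.astype(np.float32))
    h=cv2.convexHull(q.astype(np.float32))[:,0]
    r=least_squares(lambda x:np.hypot(*(h-x[:2]).T)-x[2],[.56,-.085,.076],loss='soft_l1',f_scale=.001);print(n,f,r.x)
    c=camera(n);u,v,P=measure(c);C=r.x[:2]
    k=np.hypot(*(P-C).T)<.09;d=P[k]-C
    print("red",np.degrees(np.arctan2(d[:,1].mean(),d[:,0].mean())))
    # white mark by sampling platter plane ring r=.084
    for R in(.080,.084,.088):
        a=np.radians(np.arange(-180,180,.5));I=[]
        for t in a:
            x,y=proj(c,[C[0]+R*np.cos(t),C[1]+R*np.sin(t),.085]);I.append(cv2.getRectSubPix(c["img"],(1,1),(x,y))[0,0].astype(float).mean())
        I=np.array(I);sel=(I>110)&(a>0)&(a<1.5);print(R,np.degrees(a[sel].mean()) if sel.any() else None,sel.sum(),I.max())
o=[]
```

```text
top ((0.571199357509613, -0.0809764564037323), 0.07666457444429398) [ 0.57094608 -0.08078751  0.07577253]
red -8.553565246955385
0.08 17.47457627118644 59 149.66666666666666
0.084 38.5 11 155.66666666666666
0.088 38.5 9 147.66666666666666
scene ((0.5725734829902649, -0.08051644265651703), 0.07811539620161057) [ 0.57201242 -0.07981697  0.07666787]
red -10.15961277768829
0.08 37.99999999999999 11 166.33333333333334
0.084 37.75 10 166.66666666666666
0.088 38.0 9 150.33333333333334
```

The lap centre is about (0.5715, -0.0803). The red line is at -9.3° and the white mark at 38.1°, so the turn needed is +47°. I'll move in with the fingers shut, aiming for a contact on the robot side at 55 mm radius.

Emit:
step_arm:
  commands:
    - [[0,0,4.7],[-0.032,-0.03,0],255]
    - [[0,0,9.4],[-0.064,-0.06,0],255]
    - [[0,0,14.1],[-0.096,-0.09,0],255]
    - [[0,0,18.8],[-0.128,-0.12,0],255]
    - [[0,0,23.5],[-0.16,-0.15,0],255]
    - [[0,0,28.2],[-0.192,-0.18,0],255]
    - [[0,0,32.9],[-0.224,-0.21,0],255]
    - [[0,0,37.6],[-0.256,-0.24,0],255]

```text
time: 1.1
tcp_pos: [0.3763, 0.2303, 0.3041]
orientation: [3.141, 0.0, 2.083]
wrist_force: [1.4, 0.0, 0.0]
gripper_width: 0.0002
grip_force: 0.0
```

```bash
cat > to.py <<'E'
import sys
from h import *
from scipy.spatial.transform import Rotation as R
def go(x,y,z,yaw):
    o=readout.get_obs();r=R.from_euler('xyz',o["orientation"])
    d=r.inv().apply(np.array([x,y,z])-o["tcp_pos"])
    t=R.from_euler('xyz',[np.pi,0,yaw]);print("t",o["time"],"tcp",np.round(o["tcp_pos"],4),"yaw",round(float(o["orientation"][2]),3),"tilt",np.round(o["orientation"][:2],4),"F",np.round(o["wrist_force"],2),"w",o["gripper_width"])
    print("shift",d.round(4),"turn",np.degrees((r.inv()*t).as_rotvec()).round(2))
if __name__=="__main__":go(*map(float,sys.argv[1:]))
E
python3 to.py .5165 -.0803 .24 1.43
```

```text
t 1.1 tcp [0.3763 0.2303 0.3041] yaw 2.083 tilt [3.1409 0.    ] F [1.39 0.04 0.  ] w 0.0001895966738090915
shift [-0.3395 -0.0299  0.0641] turn [ 4.000e-02 -1.000e-02  3.739e+01]
```

Emit:
step_arm:
  commands:
    - [[0,0,4.7],[-0.0425,-0.0037,0.007],255]
    - [[0,0,9.4],[-0.085,-0.0075,0.014],255]
    - [[0,0,14.1],[-0.1275,-0.0112,0.021],255]
    - [[0,0,18.8],[-0.17,-0.015,0.029],255]
    - [[0,0,23.4],[-0.2125,-0.0187,0.037],255]
    - [[0,0,28.1],[-0.255,-0.0225,0.045],255]
    - [[0,0,32.7],[-0.3,-0.0262,0.054],255]
    - [[0,0,37.4],[-0.34,-0.03,0.064],255]

```text
time: 1.9
tcp_pos: [0.518, -0.0809, 0.2398]
orientation: [3.141, 0.0, 1.429]
wrist_force: [1.0, 0.5, -0.3]
gripper_width: 0.0001
grip_force: 0.0
```

```bash
python3 to.py .5165 -.0803 .182 1.43
```

```text
t 1.9 tcp [ 0.518  -0.0809  0.2398] yaw 1.429 tilt [3.1406 0.    ] F [ 1.02  0.54 -0.33] w 5.538348824631812e-05
shift [ 0.0003 -0.0016  0.0578] turn [ 0.06  0.   -0.07]
```

Emit:
step_arm:
  commands:
    - [[0,0,0],[0,-0.0005,0.015],255]
    - [[0,0,0],[0,-0.001,0.03],255]
    - [[0,0,0],[0,-0.0015,0.045],255]
    - [[0,0,0],[0,-0.0015,0.055],255]
    - [[0,0,0],[0,-0.0015,0.059],255]
    - [[0,0,0],[0,-0.0015,0.06],255]
    - [[0,0,0],[0,-0.0015,0.061],255]
    - [[0,0,0],[0,-0.0015,0.061],255]

```text
time: 2.7
tcp_pos: [0.5162, -0.0785, 0.1795]
orientation: [3.141, 0.0, 1.433]
wrist_force: [-0.3, 0.3, 0.0]
gripper_width: -0.0001
grip_force: 0.0
```

Emit:
step_arm:
  commands:
    - [[0,0,0],[0,0,0.0003],255]
    - [[0,0,0],[0,0,0.0006],255]
    - [[0,0,0],[0,0,0.0009],255]
    - [[0,0,0],[0,0,0.0012],255]
    - [[0,0,0],[0,0,0.0014],255]
    - [[0,0,0],[0,0,0.0016],255]
    - [[0,0,0],[0,0,0.0018],255]
    - [[0,0,0],[0,0,0.0018],255]

```text
time: 3.5
tcp_pos: [0.5157, -0.0785, 0.177]
orientation: [-3.141, 0.0, 1.433]
wrist_force: [-0.4, 0.5, -0.1]
gripper_width: 0.0001
grip_force: 0.0
```

Emit:
step_arm:
  commands:
    - [[0,0,0],[0,0,0.0002],255]
    - [[0,0,0],[0,0,0.0004],255]
    - [[0,0,0],[0,0,0.0006],255]
    - [[0,0,0],[0,0,0.0008],255]
    - [[0,0,0],[0,0,0.001],255]
    - [[0,0,0],[0,0,0.0012],255]
    - [[0,0,0],[0,0,0.0012],255]
    - [[0,0,0],[0,0,0.0012],255]

```text
time: 4.3
tcp_pos: [0.5157, -0.0785, 0.1759]
orientation: [3.142, 0.0, 1.433]
wrist_force: [-0.3, -0.4, 0.2]
gripper_width: -0.0004
grip_force: 0.0
```

Emit:
step_arm:
  commands:
    - [[0,0,0],[0,0,0.0002],255]
    - [[0,0,0],[0,0,0.0004],255]
    - [[0,0,0],[0,0,0.0006],255]
    - [[0,0,0],[0,0,0.0008],255]
    - [[0,0,0],[0,0,0.0008],255]
    - [[0,0,0],[0,0,0.0008],255]
    - [[0,0,0],[0,0,0.0008],255]
    - [[0,0,0],[0,0,0.0008],255]

```text
time: 5.1
tcp_pos: [0.5157, -0.0786, 0.1752]
orientation: [3.141, 0.0, 1.433]
wrist_force: [-0.6, -0.3, 3.9]
gripper_width: -0.0001
grip_force: 1.9
```

```bash
cat > arc.py <<'E'
import sys
from to import *
o=readout.get_obs();r=R.from_euler('xyz',o["orientation"]);C=np.array([.5715,-.0803]);p=o["tcp_pos"]
print(np.round(p,4),o["wrist_force"])
for t in np.linspace(0,float(sys.argv[1]),9)[1:]:
    a=np.radians(t);M=np.array([[np.cos(a),-np.sin(a)],[np.sin(a),np.cos(a)]]);d=M@(p[:2]-C)+C-p[:2]
    print(-t,r.inv().apply([*d,0])[:2].round(4).tolist())
E
python3 arc.py 24
```

```text
[ 0.5157 -0.0786  0.1752] [-0.56638205 -0.32017558  3.88739516]
-3.0 [-0.0029, 0.0004]
-6.0 [-0.0058, 0.0009]
-9.0 [-0.0086, 0.0016]
-12.0 [-0.0114, 0.0024]
-15.0 [-0.0142, 0.0034]
-18.0 [-0.0169, 0.0046]
-21.0 [-0.0195, 0.0058]
-24.0 [-0.0221, 0.0072]
```

Emit:
step_arm:
  commands:
    - [[0,0,-3],[-0.0029,0.0004,0.0002],255]
    - [[0,0,-6],[-0.0058,0.0009,0.0002],255]
    - [[0,0,-9],[-0.0086,0.0016,0.0002],255]
    - [[0,0,-12],[-0.0114,0.0024,0.0002],255]
    - [[0,0,-15],[-0.0142,0.0034,0.0002],255]
    - [[0,0,-18],[-0.0169,0.0046,0.0002],255]
    - [[0,0,-21],[-0.0195,0.0058,0.0002],255]
    - [[0,0,-24],[-0.0221,0.0072,0.0002],255]

```text
time: 5.9
tcp_pos: [0.5195, -0.1015, 0.175]
orientation: [-3.141, -0.0, 1.854]
wrist_force: [-2.4, -0.3, 5.4]
gripper_width: -0.0003
grip_force: 2.7
```

```bash
cat > ang.py <<'E'
from m import *
def ang(zl=.103,name=None):
  for n in("top","scene"):
    c=camera(n);C=dict(top=[.5709,-.0808],scene=[.572,-.0798])[n]
    if name:save(c,f"{n}{name}.png")
    u,v,P=measure(c,zl);d=P-C;k=(np.hypot(*d.T)<.09);d=d[k]
    print(n,k.sum(),np.degrees(np.arctan2(d[:,1].mean(),d[:,0].mean())).round(2) if k.any() else None)
    W=world(c,[proj(c,[C[0]+.05*np.cos(t),C[1]+.05*np.sin(t),zl]) for t in np.radians(range(-60,130,10))]);print(" lap z",np.median(W[:,2]).round(4))
if __name__=="__main__":ang()
E
python3 ang.py; python3 arc.py 22
```

```text
top 39 14.87
 lap z 0.1028
scene 15 14.83
 lap z 0.1021
[ 0.5197 -0.1018  0.1751] [-2.00053386 -1.27563752  5.07775475]
-2.75 [-0.0027, 0.0004]
-5.5 [-0.0053, 0.0009]
-8.25 [-0.0079, 0.0015]
-11.0 [-0.0105, 0.0022]
-13.75 [-0.0131, 0.0031]
-16.5 [-0.0156, 0.0041]
-19.25 [-0.018, 0.0052]
-22.0 [-0.0204, 0.0064]
```

The lap follows without slipping (red line at 14.9°), so about 23° is left.

Emit:
step_arm:
  commands:
    - [[0,0,-2.8],[-0.0027,0.0004,0],255]
    - [[0,0,-5.6],[-0.0054,0.0009,0],255]
    - [[0,0,-8.5],[-0.0081,0.0015,0],255]
    - [[0,0,-11.4],[-0.0109,0.0023,0],255]
    - [[0,0,-14.3],[-0.0136,0.0033,0],255]
    - [[0,0,-17.2],[-0.0162,0.0044,0],255]
    - [[0,0,-20.1],[-0.0188,0.0056,0],255]
    - [[0,0,-23],[-0.0213,0.0069,0],255]

```text
time: 6.8
tcp_pos: [0.532, -0.1204, 0.175]
orientation: [-3.14, 0.0, 2.255]
wrist_force: [-2.8, -1.8, 5.9]
gripper_width: 0.0002
grip_force: 2.7
```

```bash
python3 - <<'E'
from ang import *
ang(name="1")
import cv2
c=cv2.imread("pics/top1.png")[119:229,311:451];s=cv2.imread("pics/scene1.png")[130:240,211:311]
cv2.imwrite("pics/b1.png",np.hstack([cv2.resize(x,None,fx=3.3,fy=3.3,interpolation=cv2.INTER_CUBIC) for x in(c,s)]))
E
python3 arc.py 1
```

```text
top 39 38.36
 lap z 0.103
scene 19 38.83
 lap z 0.1016
[ 0.5324 -0.1206  0.1751] [-2.08896459 -0.94031782  5.53143827]
-0.125 [-0.0001, 0.0]
-0.25 [-0.0002, 0.0]
-0.375 [-0.0004, 0.0]
-0.5 [-0.0005, 0.0001]
-0.625 [-0.0006, 0.0001]
-0.75 [-0.0007, 0.0001]
-0.875 [-0.0009, 0.0001]
-1.0 [-0.001, 0.0001]
```

View pics/b1.png

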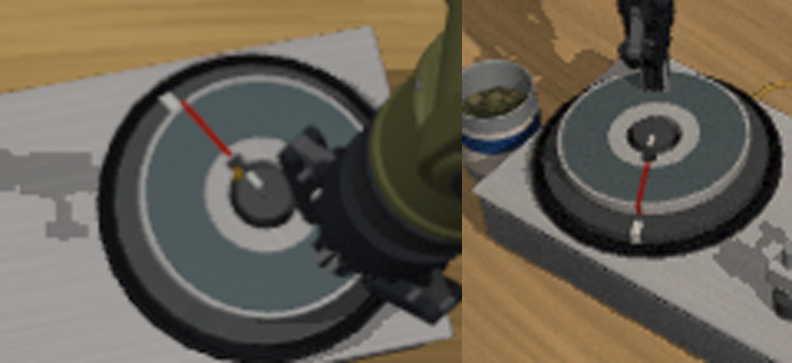

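The red line (180,100)-(230,155) meets the white mark at (172,102), and the brass pin at (237,173) shows in the notch. They are aligned to about 0.5°, so I'll press straight down.

Emit:
step_arm:
  commands:
    - [[0,0,0],[0,0,0.001],255]
    - [[0,0,0],[0,0,0.002],255]
    - [[0,0,0],[0,0,0.003],255]
    - [[0,0,0],[0,0,0.004],255]
    - [[0,0,0],[0,0,0.005],255]
    - [[0,0,0],[0,0,0.006],255]
    - [[0,0,0],[0,0,0.006],255]
    - [[0,0,0],[0,0,0.006],255]

```text
time: 7.7
tcp_pos: [0.5324, -0.1205, 0.169]
orientation: [-3.141, 0.001, 2.253]
wrist_force: [-1.5, -2.7, 3.7]
gripper_width: -0.0003
grip_force: 2.0
```

Went down 6 mm at low force. Continue until it bottoms.

Emit:
step_arm:
  commands:
    - [[0,0,0],[0,0,0.0005],255]
    - [[0,0,0],[0,0,0.001],255]
    - [[0,0,0],[0,0,0.0015],255]
    - [[0,0,0],[0,0,0.002],255]
    - [[0,0,0],[0,0,0.0023],255]
    - [[0,0,0],[0,0,0.0026],255]
    - [[0,0,0],[0,0,0.0026],255]
    - [[0,0,0],[0,0,0.0026],255]

```text
time: 8.5
tcp_pos: [0.5324, -0.1205, 0.1668]
orientation: [-3.141, 0.001, 2.253]
wrist_force: [-3.1, -3.4, 8.8]
gripper_width: -0.0002
grip_force: 3.8
```

Emit:
step_arm:
  commands:
    - [[0,0,0],[0,0,0.0003],255]
    - [[0,0,0],[0,0,0.0006],255]
    - [[0,0,0],[0,0,0.0009],255]
    - [[0,0,0],[0,0,0.0012],255]
    - [[0,0,0],[0,0,0.0012],255]
    - [[0,0,0],[0,0,0.0012],255]
    - [[0,0,0],[0,0,0.0012],255]
    - [[0,0,0],[0,0,0.0012],255]

```text
time: 9.3
tcp_pos: [0.5325, -0.1206, 0.1662]
orientation: [-3.141, 0.002, 2.253]
wrist_force: [-4.1, -3.5, 11.4]
gripper_width: 0.0
grip_force: 6.3
```

Emit:
step_arm:
  commands:
    - [[0,0,0],[0,0,0.0004],255]
    - [[0,0,0],[0,0,0.0008],255]
    - [[0,0,0],[0,0,0.0012],255]
    - [[0,0,0],[0,0,0.0016],255]
    - [[0,0,0],[0,0,0.002],255]
    - [[0,0,0],[0,0,0.002],255]
    - [[0,0,0],[0,0,0.002],255]
    - [[0,0,0],[0,0,0.002],255]

```text
time: 10.1
tcp_pos: [0.5329, -0.1211, 0.1653]
orientation: [-3.141, 0.004, 2.253]
wrist_force: [-6.9, -4.0, 20.8]
gripper_width: 0.0
grip_force: 10.1
```

```bash
python3 -c "
from ang import *
ang(.095)"
```

```text
top 37 40.09
 lap z 0.0949
scene 19 39.7
 lap z 0.0942
```

Both cameras put the lap at about 95 mm, and the force climbed to 21 N, so it has bottomed. I'll lift straight off and retreat.

Emit:
step_arm:
  commands:
    - [[0,0,0],[0,0,-0.002],255]
    - [[0,0,0],[0,0,-0.006],255]
    - [[0,0,0],[0,0,-0.015],255]
    - [[0,0,0],[0,0,-0.03],255]
    - [[0,0,0],[0,0,-0.05],255]
    - [[0,0,0],[0,0,-0.07],255]
    - [[0,0,0],[0,0,-0.09],255]
    - [[0,0,0],[0,0,-0.1],255]

```text
time: 11.0
tcp_pos: [0.533, -0.1198, 0.2648]
orientation: [3.14, 0.001, 2.253]
wrist_force: [0.0, 0.3, -0.0]
gripper_width: 0.0005
grip_force: 0.0
```

```bash
python3 - <<'E'
from ang import *
ang(.095,"2")
c=cv2.imread("pics/top2.png")[100:310,220:500];s=cv2.imread("pics/scene2.png")[130:260,191:401]
cv2.imwrite("pics/b2.png",np.hstack([cv2.resize(c,(400,300)),cv2.resize(s,(400,300))]))
E
python3 to.py .45 .15 .3 2.2
```

```text
top 38 39.94
 lap z 0.0948
scene 20 39.4
 lap z 0.0943
t 11.1 tcp [ 0.5332 -0.1199  0.2644] yaw 2.253 tilt [3.1397e+00 1.7000e-03] F [ 0.3  -0.2  -0.29] w 1.3764804878772691e-05
shift [ 0.2619  0.1058 -0.0358] turn [0.11 0.09 3.06]
```

View pics/b2.png

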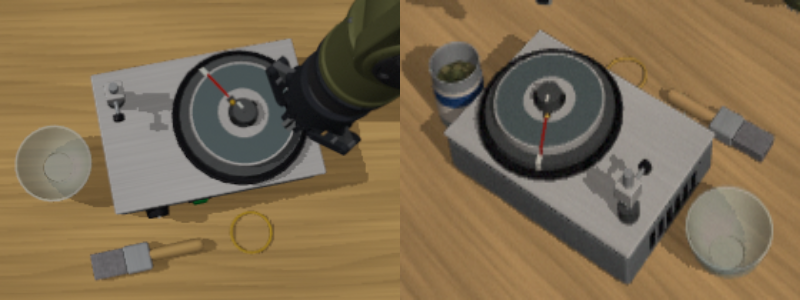

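The red line meets the white mark, the brass pin shows through the notch, the lap sits low, and the other objects are where they were. The arm is clear, so I'll hand in.

```bash
python3 -c "
from station import ticket
print(ticket.close_job())"
```

```text
the job is handed in; nothing more can be done
None
```

I turned the lap about 48° so its notch sits over the pin, then pressed it home on the platter (top face measured at about 95 mm); I left the tin, bowl, bangle and brush untouched and handed the job in at about 11 s, without a verdict shown.

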